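# Dock a board carrier, latch it and start the programming cycle at the touchless switch

## Task

Program this board: with the fingertips push its carrier along the rails until it is fully home against the contact block, and swing the turn latch shut behind it. Then start the cycle by pointing the fingertips at the round eye of the touchless start switch, one to three centimetres above it, and staying there for two full seconds. The carrier is only pushed, never lifted; do not touch either switch, keep the fingers from over the square-eyed reset switch, and leave the other things on the bench where they are.

Things in the scene. Friction and masses are not known exactly. Their poses are not given: they have to be found in the camera images.
- dock (a point): Point on the front face of the station's contact block that the middle of the carrier's front edge meets when fully home, 8 mm above the deck. Its x axis is the direction in which the carrier is pushed home (level, away from the robot), y to the left across the track, z up
- station: Fixed aluminium deck, 280 mm long (x, as the dock), 155 mm wide, 12 mm thick, from 240 mm before the dock point; origin 100 mm before the dock, on the bench. On it two dark rails (8 mm high, inner faces 95 mm apart), two steel guide pins, a black contact block (top 52 mm above the bench), and behind it a grey housing 56 mm high
- carrier_rear (a point): Middle of the rear edge face (towards the robot) of the loose black board carrier, half-way up; axes as the dock. The carrier is a slab 120 long, 92 wide, 16 mm thick, 0.3 kg, lying on the deck between the rails with 1.5 mm play each side, a green circuit board clipped on top; it starts 60 to 85 mm short of home. Push it on this face; it slides with 1 to 4 N
- carrier_front (a point): Middle of the carrier's front edge face, half-way up, 120 mm ahead of carrier_rear; it meets the dock point when home. Two notches in this edge take the guide pins
- latch (a joint): Turn latch, a steel arm on an upright pivot right of the track. 0 = shut against its stop: the arm lies across the track, 1.5 mm behind the home carrier. The angle (rad) grows as it swings counter-clockwise seen from above; at 1.57 the arm points back along the track to the robot. It starts at 1.45 to 2.0, stays where left, takes about 1 N at its knob, and the carrier blocks it unless home
- latch_pivot (a point): Pivot axis of the latch, 10 mm above the deck, at the underside of the arm; axes as the dock. The arm is 14 mm wide, 8 mm thick and reaches 67 mm from the pivot
- latch_knob (a point): Middle of the black upright knob on the latch arm, 14 mm in diameter, 50 mm from the pivot; it stands from the arm's top, 12 mm below this point, to 11 mm above it. Push its side to swing the arm
- start_eye (a point): Centre of the round black eye on top of the touchless start switch, 34 mm above the bench, z up. The switch is a fixed grey box, 52 x 52 mm, with a round metal bezel, left or right of the station. It sees a shut gripper if the fingertips are over the eye (centre line of the jaws within 15 mm of its middle), from a few millimetres to 4 cm above it
- reset_eye (a point): Centre of the square black eye on top of the touchless reset switch, 34 mm above the bench, on the other side of the station; same grey box with a square metal bezel. The fingers must not pass low over it: stay 3 cm from its middle or at least 10 cm above
- carrier: The board carrier as a whole; origin at the middle of its underside, x towards the dock, z up
- start_switch: Housing of the start switch, origin in the middle of its underside
- reset_switch: Housing of the reset switch, origin in the middle of its underside
- flux_bottle: Bystander: cream bottle with blue cap and needle, 35 mm in diameter, 118 mm high, standing beside the contact block on the left; origin under its middle
- loupe: Bystander: black eye loupe, 44 mm in diameter, 36 mm high, beside the contact block on the right; origin under its middle
- tweezers: Bystander: black tweezers, 122 x 11 x 8 mm, lying left of the rails; origin under the middle
- brush: Bystander: black brush, 156 x 24 x 10 mm, lying in front of the station; origin under the middle
- tape_roll: Bystander: amber tape reel lying flat, 68 mm in diameter, 14 mm high, in front of the station; origin under its middle
- microscope: The stereo microscope on the left of the work, fixed, about 0.48 m high: its head, knobs and eyepieces overhang the bench left of y = 0.42 between x = 0.28 and 0.62; its flat base (y above 0.38, x 0.62 to 0.78) is 32 mm high. Keep the arm clear of it, above all when it leaves a start pose on that side. Origin in the middle of its underside

How it is judged:
On the way, in this order (a step that is already met when the one before it is completed fails the run):
1. the carrier is pushed fully home against the contact block, the latch still open (x of carrier_front in the frame of dock above -0.004 m and value of joint latch above 0.3 rad), for 0.1 s.
2. the latch is swung shut behind the home carrier (value of joint latch below 0.12 rad and x of carrier_front in the frame of dock above -0.004 m), for 0.2 s.
3. the fingertips dwell just above the round eye of the start switch (horizontal distance between the grasp point and start_eye below 0.016 m and z of the grasp point in the frame of start_eye between 0.012 and 0.07 m and value of joint latch below 0.12 rad), for 1.7 s.
At the end, for the whole second after the job is handed in: The carrier lies in the track at rest within 4 mm of fully home, the latch is shut behind it (under 0.12 rad), and the start switch has been pointed at for 1.7 s without touching it: grasp point within 16 mm sideways of the eye's middle and 12 to 70 mm above it (fingertips about 5 to 40 mm above) (all of step 2 and distance between carrier_front and dock below 0.006 m and linear speed of carrier below 0.01 m/s).
It fails at once if a touchless switch is touched (contact force between any of the arm, the fingers and start_switch above 0.3 N or contact force between any of the arm, the fingers and reset_switch above 0.3 N).
It fails at once if the gripper comes low over the reset switch (horizontal distance between the grasp point and reset_eye below 0.025 m and z of the grasp point in the frame of reset_eye below 0.08 m).
It fails at once if the carrier is lifted or tipped (z of carrier in the frame of dock above -0.001 m or angle between carrier's own z axis and vertical above 0.08 rad).
It fails at once if another thing on the bench is moved by more than 2 cm (distance of any of flux_bottle, loupe, tweezers, brush, tape_roll from where it was at the start of the episode above 0.02 m).
It also fails if it takes over 59 s, if anything falls off the work surface, if the arm or the gripper's body presses on something with over 40 N, if the wrist force passes 120 N, or if a joint passes its speed limit or range.

## Robot

A 7-joint arm with a two-finger parallel gripper is mounted at the origin on a cart in front of the work surface, level with it; the furniture and walls round the work are solid. World frame = base frame: x ahead of the robot, y to its left, z up, the work surface at z = 0. Lengths are in m, angles in rad, forces in N, time in s.
With the tool pointing down it reaches from about 0.4 to 0.85 m from the base axis. Payload 10.4 kg.
Tool frame: the origin (TCP) lies between the finger pads; the fingertips stand ahead of it and the grasp point (between the pads) lies 5 mm behind it (manip.tip_extent is the z of the fingertips in the tool frame, in m); z points along the fingers, y is the line along which they close (so a half turn about z gives the same grasp; the last joint's range is limited). The gripper opens to 85 mm and grips with 20 to 120 N. Pads are 22 mm wide; open, the fingers measure 114 mm over their backs; the gripper's body (76 mm by 85 mm) begins 54 mm behind the grasp point. The pads swing forward as they close: fully open they stand 13 mm farther back than shut.
Start: joints at [-1.283, 0.332, -0.065, 1.46, 0.022, 1.35, -0.088], TCP at [0.191, 0.595, 0.245] pointing down, gripper open.
Joint ranges: [-2.6, 2.6], [-0.5, 2.12], [-1.47, 1.34], [0.16, 2.42], [-1.27, 4.41], [0.06, 2.06], [-2.6, 2.6]. Speed limits (rad/s): [2.22, 2.22, 2.79, 2.79, 3.14, 3.14, 3.14].

## Interface

Orientations are given as a unit quaternion [x, y, z, w].
In Python, from workcell import status, viewer, manip gives the robot as it stands.
- The arm moves only by the tool play_rows, never from a script. Its argument "plan" is one flat list of numbers, 7 for each row, row after row: the turn, a rotation vector about the tool's x, y, z in degrees, then the shift along the tool's x, y, z in m, then the opening, from 0 (shut) to 1 (fully open). In form: [ax, ay, az, dx, dy, dz, grip, ax, ay, az, dx, dy, dz, grip, ...]. A call has 1 to 20 rows; each row is the pose to reach, as a shift and turn from the pose commanded when the call began, along the tool's axes at that moment; what a row does not reach only later rows make up. A row lasts 1/8 s, in which the tool goes at most 62.5 mm and 10.7 degrees, less where a joint would pass 70% of its speed; a pose out of reach is approached as far as the arm can. A call with a gripper value outside its range is refused whole. The fingers move at their own pace and stop on an object; "squeeze" is the grip in N (left out, the last holds). Time passes only in rows, so rows that repeat a pose let the fingers close. It gives the time, the measured TCP pose, the force, the opening and the grip force at its end, in the units of the state.
- status.get_obs(): the state, without advancing time (a new reading comes with each control period).
- viewer.camera(name): name is "scene" or "side" or "wrist"; returns the picture (400x640x3 uint8, red, green, blue); there is no depth.
- viewer.camera_model(name): a dict with "fx", "fy", "cx", "cy" (pixels), "R" (3x3) and "t" (3): a world point X has camera coordinates R X + t. Camera axes: x right, y down, z forward; pixel columns grow to the right and rows downward; lengths in m; the calibration is good to about 2 mm. A picture is of the moment at which its call begins: read the wrist's pose just before it. camera_model takes no time and is no camera call; for the wrist camera it gives the pose at the moment of the call.
- manip.hand_in(): hands the job in; it is judged then, once.
The state is a dict: "clock": time; "joint_pos": joint angles; "joint_velocities": joint speeds; "tau": joint torques, N m; "position": TCP position; "ee_rot": TCP orientation; "ft_force": force on the tool from outside, world axes, zero at the start; "torque": the same for the moment, N m; "grip_width": opening from 0.0 (shut) to 1.0 (fully open); "grasp_force": force on a finger pad.
Only numpy, scipy, OpenCV 4.12 (cv2) and the standard library are available. Lean on these libraries where they do the work, as an engineer would, in place of code of your own. Each camera call takes 0.05 s, during which the arm holds its last target. There are 200 camera calls.

## Working session

There is one attempt and no reset: what is moved stays moved. The work goes in short steps, Python scripts to look and compute and a tool call to move; the robot and the scene stay as the last step left them, time stands still between calls to the robot, and variables do not carry over. Pictures are saved under pics/ and viewed, at most 10 in all, crops included, and the job is handed in when it is done.

Besides the shell and the picture viewer there is one more tool, called as name(argument=value, ...), one argument or row to a line, values as JSON. play_rows: Moves the arm, as the interface text tells. Its arguments: {"type":"object","properties":{"plan":{"type":"array","items":{"type":"number"}},"squeeze":{"type":"number"}},"required":["plan"]}

```bash
mkdir -p pics
python3 - <<'E'
from workcell import status, viewer, manip
import cv2,numpy as np
o=status.get_obs(); print(o['clock'],o['position'],o['ee_rot'],o['grip_width'],manip.tip_extent)
for n in("scene","side"):
    cv2.imwrite(f"pics/{n}0.png",cv2.imread if 0 else viewer.camera(n)[:,:,::-1])
    print(n,viewer.camera_model(n))
E
```

```text
0.0 [0.19102683 0.59472084 0.24452479] [ 1.54756057e-01  9.87952467e-01 -6.93642394e-04 -7.31456916e-05] 1.0013191842617546 0.014
scene {'fx': 484.43918751928095, 'fy': 484.43918751928095, 'cx': 319.15615346295306, 'cy': 200.8117658642727, 'R': array([[ 0.87095658, -0.49129675, -0.00788312],
       [-0.22687322, -0.38785979, -0.89336069],
       [ 0.43584766,  0.77986684, -0.44927111]]), 't': array([-0.33617656,  0.28265566,  0.55601111])}
side {'fx': 391.1067370103417, 'fy': 391.1067370103417, 'cx': 317.8907185065412, 'cy': 193.52442483558784, 'R': array([[ 0.99950603, -0.03119519,  0.00381604],
       [-0.01370973, -0.54204903, -0.84023502],
       [ 0.02827978,  0.83976765, -0.54220895]]), 't': array([-0.53540022,  0.21175841,  0.62407894])}
```

View pics/scene0.png

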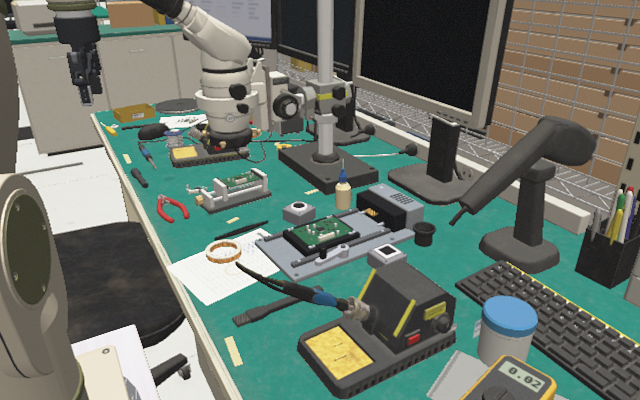

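View pics/side0.png

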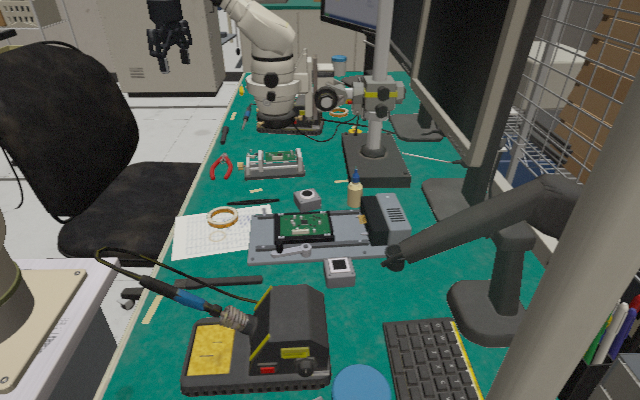

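The scene view shows the station around px (340,240), with one switch on the left at (298,210) and one on the right at (387,257). The side view shows the same pair at (307,197) and (340,268). I'll enlarge both.

Run:
```python
import cv2,numpy as np
a=cv2.imread("pics/scene0.png")[180:290,245:445]; b=cv2.imread("pics/side0.png")[180:290,240:420]
cv2.imwrite("pics/c1.png",cv2.resize(a,None,fx=4,fy=4,interpolation=cv2.INTER_CUBIC))
cv2.imwrite("pics/c2.png",cv2.resize(b,None,fx=4.4,fy=4.4,interpolation=cv2.INTER_CUBIC))
```

```text
(no output)
```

View pics/c1.png

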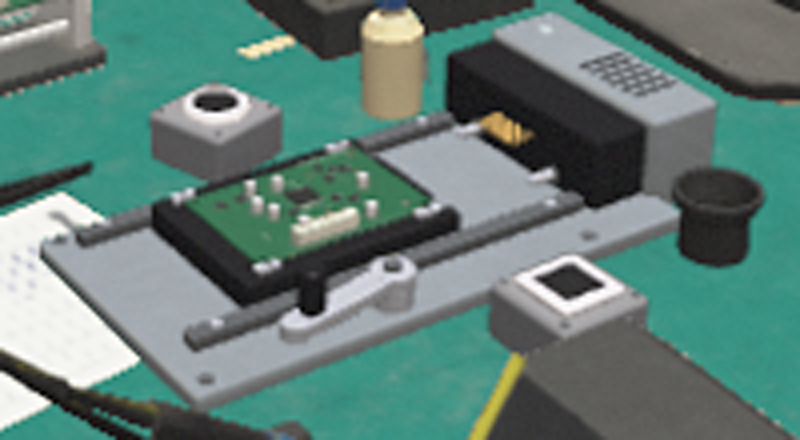

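View pics/c2.png

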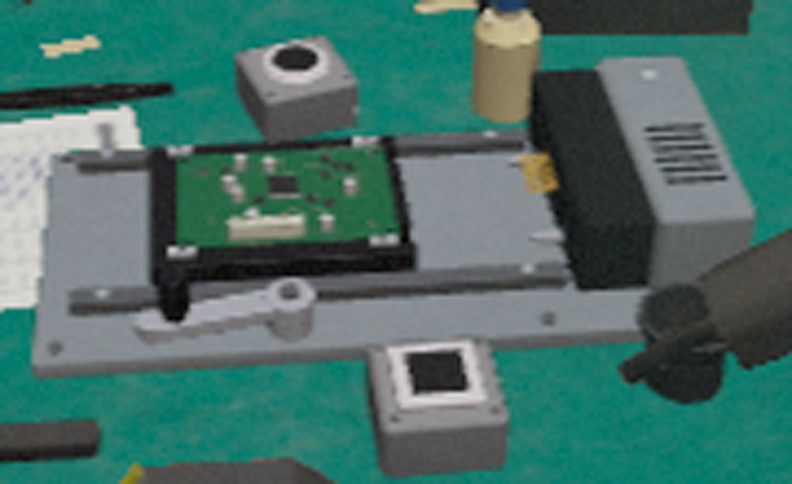

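The round eye (start) is on the left: scene crop (215,100), side crop (295,58). The square eye (reset) is on the right: (575,281) and (439,370). The latch arm points back along the track, right of the rail, with its knob near the carrier's rear. Next I triangulate.

```bash
cat > h.py <<'E'
import numpy as np,cv2
from workcell import viewer
def ray(m,p):
    d=m['R'].T@np.array([(p[0]-m['cx'])/m['fx'],(p[1]-m['cy'])/m['fy'],1]); return -m['R'].T@m['t'],d
def onz(m,p,z):
    c,d=ray(m,p); return c+d*(z-c[2])/d[2]
def tri(l):
    A=np.zeros((3,3));b=np.zeros(3)
    for m,p in l:
        c,d=ray(m,p);d=d/np.linalg.norm(d);P=np.eye(3)-np.outer(d,d);A+=P;b+=P@c
    return np.linalg.solve(A,b)
E
python3 - <<'E'
from h import *
S,D=viewer.camera_model("scene"),viewer.camera_model("side")
pts=dict(start=((215,100),(295,58),.034),reset=((575,281),(439,370),.034),deckNL=((42,245),(55,152),.012),deckNR=((205,400),(36,368),.012),
 pivtop=((398,264),(291,291),.033),knobtop=((313,272),(173,272),.053),carRL=((157,207),(152,150),.028),carRR=((245,285),(155,273),.028),
 blkL=((447,52),(535,75),.052),blkR=((597,150),(567,190),.052),carFR=((457,213),(412,250),.028),pinR=((555,172),(560,237),.02),deckFR=((683,210),None,.012))
np.set_printoptions(precision=4,suppress=True)
for k,(a,b,z) in pts.items():
    pa=(245+a[0]/4-.4,180+a[1]/4-.4); o=[onz(S,pa,z)]
    if b: pb=(240+b[0]/4.4-.4,180+b[1]/4.4-.4); o+=[onz(D,pb,z),tri([(S,pa),(D,pb)])]
    print(k,*[x if i==2 else x[:2] for i,x in enumerate(o)])
E
```

```text
start [0.5197 0.3258] [0.52   0.3279] [0.5201 0.3269 0.034 ]
reset [0.5772 0.0881] [0.5768 0.092 ] [0.5768 0.0887 0.0352]
deckNL [0.3966 0.2701] [0.3992 0.2781] [0.3991 0.2786 0.009 ]
deckNR [0.4076 0.1185] [0.4083 0.1214] [0.4084 0.1209 0.0112]
pivtop [0.5176 0.141 ] [0.517  0.1438] [0.5171 0.1409 0.0342]
knobtop [0.4653 0.1268] [0.4678 0.1338] [0.468  0.1332 0.0509]
carRL [0.449  0.2498] [0.4499 0.2563] [0.4502 0.254  0.0274]
carRR [0.4531 0.1672] [0.457  0.1634] [0.456  0.1717 0.023 ]
blkL [0.6362 0.2818] [0.6384 0.2814] [0.6391 0.286  0.0493]
blkR [0.6386 0.1547] [0.6411 0.1874] [0.6379 0.1609 0.0597]
carFR [0.5707 0.1724] [0.5714 0.1764] [0.5715 0.1746 0.0279]
pinR [0.6437 0.1928] [0.6411 0.1938] [0.6403 0.1888 0.0234]
deckFR [0.6843 0.1411]
```

The station yaw is about 4°, the dock is near (0.642,0.217), and the carrier is about 70 mm short. The latch is near 1.68 rad. I'll leave the microscope side by backing out along −y, then swing over the track with the gripper shut.

play_rows(
  plan=[0,0,0,-0.015,-0.046,0,0,0,0,0,-0.03,-0.093,0,0,0,0,0,-0.045,-0.14,0,0,0,0,0,-0.06,-0.186,0,0,0,0,-5,-0.116,-0.21,-0.01,0,0,0,-10,-0.172,-0.234,-0.015,0,0,0,-15,-0.228,-0.258,-0.02,0,0,0,-20,-0.284,-0.282,-0.025,0,0,0,-22,-0.339,-0.306,-0.025,0,0,0,-22,-0.339,-0.306,-0.025,0,0,0,-22,-0.339,-0.306,-0.025,0,0,0,-22,-0.339,-0.306,-0.025,0],
  squeeze=30,
)

```text
clock: 1.6
position: [0.4195, 0.2011, 0.2701]
ee_rot: [-0.038, 0.999, 0.0, -0.0]
ft_force: [-0.7, -0.2, 0.7]
grip_width: -0.003
grasp_force: 0.0
```

Run:
```python
from h import *; from workcell import status
m=viewer.camera_model("wrist");o=status.get_obs();i=viewer.camera("wrist")
np.save("m1.npy",m,allow_pickle=True);cv2.imwrite("pics/w1.png",cv2.resize(i[:,:,::-1],None,fx=1.25,fy=1.25,interpolation=cv2.INTER_CUBIC))
print(o['clock'],o['position'],o['ee_rot'],o['joint_pos'],-m['R'].T@m['t'])
```

```text
1.6 [0.41945132 0.2010549  0.27012713] [-3.76064053e-02  9.99292607e-01  1.67488007e-05 -2.06917775e-04] [-0.91827477 -0.0562271   0.36205256  1.84225947  0.02015088  1.35230786
  1.08490598] [0.33962904 0.19510638 0.39835028]
```

View pics/w1.png

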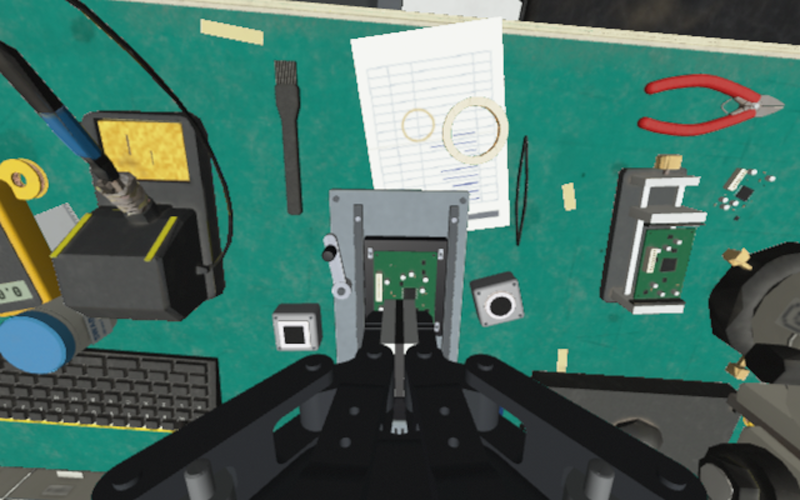

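The wrist view shows the deck's near corners at (330,190) and (468,191), the knob at (329,253), the pivot at (341,292), the round eye at (500,305) and the square eye at (294,334). One crop for precision.

Run:
```python
import cv2
a=cv2.imread("pics/w1.png");a=cv2.resize(a,(640,400),interpolation=cv2.INTER_AREA)
cv2.imwrite("pics/w1c.png",cv2.resize(a[145:290,215:425],None,fx=3.8,fy=3.8,interpolation=cv2.INTER_CUBIC))
```

```text
(no output)
```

View pics/w1c.png

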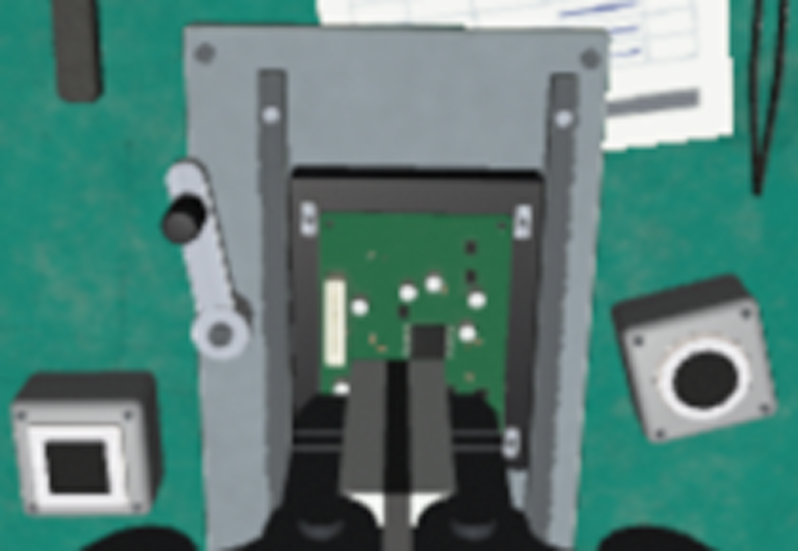

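Run:
```python
from h import *
np.set_printoptions(precision=4,suppress=True)
m=np.load("m1.npy",allow_pickle=True).item()
P=dict(NR=(185,27,.012),NL=(608,31,.012),RR=(288,72,.02),RL=(550,74,.02),carR=(293,182,.028),carL=(542,184,.028),knobtop=(180,224,.053),piv=(219,335,.033),start=(705,380,.034),reset=(77,467,.034),deckRfar=(206,540,.012),deckLfar=(577,540,.012),brushEnd=(80,100,.01))
R={k:onz(m,(215+(u+.5)/3.8-.5,145+(v+.5)/3.8-.5),z)[:2] for k,(u,v,z) in P.items()}
for k in R: print(k,R[k])
for a,b in(("NR","NL"),("RR","RL"),("carR","carL")): d=R[b]-R[a]; print(a,np.linalg.norm(d),np.degrees(np.arctan2(-d[0],d[1])),(R[a]+R[b])/2)
for a,b in(("NR","deckRfar"),("NL","deckLfar"),("piv","knobtop")): d=R[b]-R[a]; print(a,np.linalg.norm(d),np.degrees(np.arctan2(d[1],d[0])))
```

```text
NR [0.4056 0.1243]
NL [0.3957 0.2751]
RR [0.4174 0.1624]
RL [0.4112 0.255 ]
carR [0.4555 0.1666]
carL [0.4496 0.2556]
knobtop [0.4654 0.1311]
piv [0.5152 0.1424]
start [0.5195 0.3245]
reset [0.5746 0.0893]
deckRfar [0.6198 0.1362]
deckLfar [0.6082 0.291 ]
brushEnd [0.4356 0.086 ]
NR 0.15107326048014033 3.7635179390645432 [0.4006 0.1997]
RR 0.09281122215342855 3.862011818946658 [0.4143 0.2087]
carR 0.08919455749752479 3.822636123780525 [0.4525 0.2111]
NR 0.2145612929950445 3.1688897521979706
NL 0.2131030054746139 4.293211330464548
piv 0.051057991443724186 -167.2622666518324
```

Yaw is 3.8°, with the track axis through (0.4525, 0.211) and the carrier's home rear edge at x≈0.520. I descend behind the carrier and start the push.

play_rows(
  plan=[0,0,0,-0.006,0.008,0.06,0,0,0,0,-0.006,0.008,0.12,0,0,0,0,-0.006,0.008,0.17,0,0,0,0,-0.006,0.008,0.21,0,0,0,0,-0.006,0.008,0.23,0,0,0,0,-0.006,0.008,0.237,0,0,0,0,-0.006,0.008,0.237,0,0,0,0,-0.011,0.008,0.237,0,0,0,0,-0.016,0.008,0.237,0,0,0,0,-0.021,0.008,0.237,0,0,0,0,-0.026,0.008,0.237,0,0,0,0,-0.031,0.008,0.237,0,0,0,0,-0.036,0.008,0.237,0,0,0,0,-0.041,0.008,0.237,0,0,0,0,-0.046,0.008,0.237,0],
)

```text
clock: 3.52
position: [0.4659, 0.2114, 0.0332]
ee_rot: [-0.037, 0.999, 0.0, -0.0]
ft_force: [-2.7, -0.8, 1.5]
grip_width: 0.001
grasp_force: 1.3
```

play_rows(
  plan=[0,0,0,-0.005,0,0,0,0,0,0,-0.01,0,0,0,0,0,0,-0.015,0,0,0,0,0,0,-0.02,0,0,0,0,0,0,-0.024,0,0,0,0,0,0,-0.028,0,0,0,0,0,0,-0.032,0,0,0,0,0,0,-0.036,0,0,0,0,0,0,-0.038,0,0,0],
)

```text
clock: 4.65
position: [0.5038, 0.2142, 0.0333]
ee_rot: [-0.037, 0.999, 0.0, 0.0]
ft_force: [-2.6, -0.0, 0.9]
grip_width: 0.003
grasp_force: 1.3
```

play_rows(
  plan=[0,0,0,-0.002,0,0,0,0,0,0,-0.004,0,0,0,0,0,0,-0.005,0,0,0,0,0,0,-0.006,0,0,0,0,0,0,-0.007,0,0,0,0,0,0,-0.007,0,0,0],
)

```text
clock: 5.4
position: [0.5091, 0.2147, 0.0331]
ee_rot: [-0.037, 0.999, -0.0, -0.002]
ft_force: [-8.7, -1.1, 6.2]
grip_width: 0.003
grasp_force: 4.6
```

play_rows(
  plan=[0,0,0,-0.002,0,0,0,0,0,0,-0.003,0,0,0,0,0,0,-0.003,0,0,0,0,0,0,-0.003,0,0,0],
)

```text
clock: 5.9
position: [0.5094, 0.2149, 0.0326]
ee_rot: [-0.037, 0.999, -0.0, -0.004]
ft_force: [-19.8, -2.3, 14.2]
grip_width: 0.002
grasp_force: 10.5
```

Run:
```python
from h import *
b=viewer.camera("side")[:,:,::-1];cv2.imwrite("pics/s2.png",cv2.resize(b[180:290,240:420],None,fx=4.4,fy=4.4,interpolation=cv2.INTER_CUBIC))
```

```text
(no output)
```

View pics/s2.png

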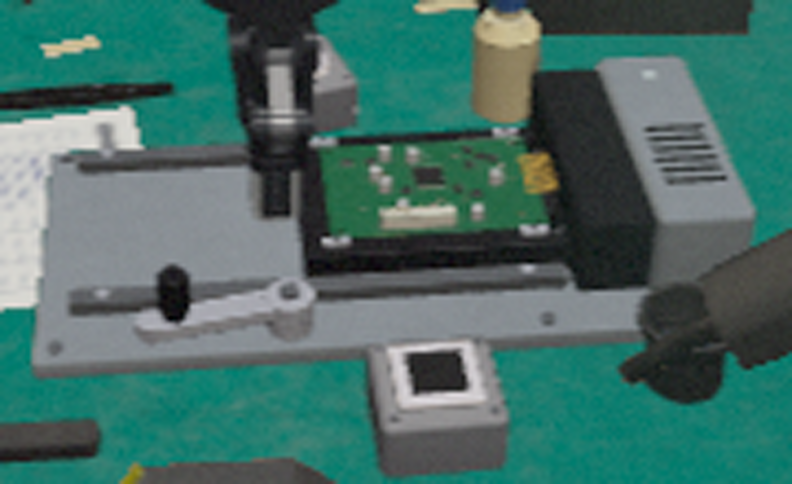

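The carrier front is flush with the contact block and the force rises with no travel, so it is home. The latch is still open. I back off, lift, cross over the knob, and descend on its right side.

play_rows(
  plan=[0,0,0,0.005,0,0,0,0,0,0,0.02,0,0,0,0,0,0,0.035,0,-0.01,0,0,0,0,0.04,0,-0.06,0,0,0,0,0.045,-0.02,-0.07,0,0,0,0,0.047,-0.065,-0.07,0,0,0,0,0.047,-0.111,-0.07,0,0,0,0,0.047,-0.112,-0.06,0,0,0,0,0.047,-0.112,-0.03,0,0,0,0,0.047,-0.112,-0.017,0,0,0,0,0.047,-0.112,-0.017,0,0,0,0,0.047,-0.112,-0.017,0],
)

```text
clock: 7.45
position: [0.4752, 0.1002, 0.051]
ee_rot: [-0.037, 0.999, 0.0, 0.0]
ft_force: [0.3, 0.3, -0.2]
grip_width: 0.003
grasp_force: 0.0
```

Run:
```python
from h import *
b=viewer.camera("side")[:,:,::-1];cv2.imwrite("pics/s3.png",cv2.resize(b[180:290,240:420],None,fx=4.4,fy=4.4,interpolation=cv2.INTER_CUBIC))
```

```text
(no output)
```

View pics/s3.png

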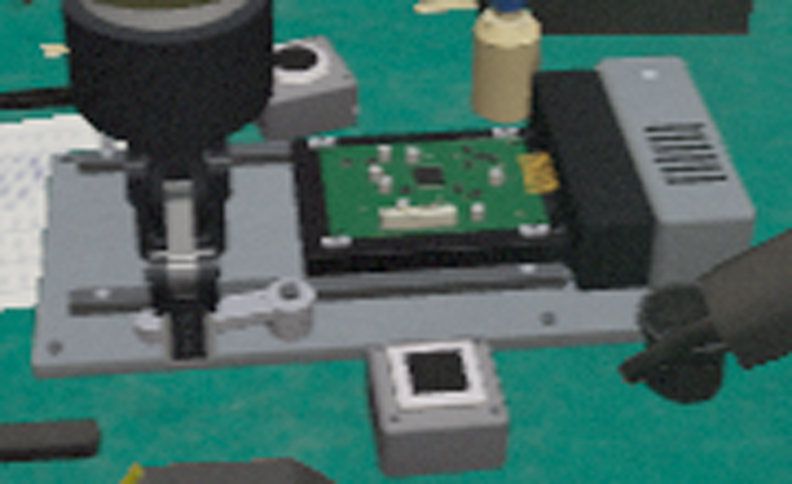

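The fingers stand right of the knob and the carrier is still home. I swing the latch: +y first, then diagonally.

play_rows(
  plan=[0,0,0,0,0.007,0,0,0,0,0,0,0.014,0,0,0,0,0,0,0.021,0,0,0,0,0,0,0.028,0,0,0,0,0,0,0.035,0,0,0,0,0,0,0.042,0,0,0,0,0,0,0.052,0,0,0,0,0,-0.004,0.057,0,0,0,0,0,-0.009,0.062,0,0,0,0,0,-0.013,0.068,0,0,0,0,0,-0.018,0.073,0,0,0,0,0,-0.022,0.078,0,0,0,0,0,-0.027,0.084,0,0,0,0,0,-0.027,0.084,0,0],
)

```text
clock: 9.25
position: [0.4955, 0.1856, 0.0499]
ee_rot: [-0.036, 0.999, -0.0, -0.0]
ft_force: [-1.0, 0.2, 0.0]
grip_width: 0.002
grasp_force: 0.4
```

Contact is light. I keep pressing +x until the stop shows in the force.

play_rows(
  plan=[0,0,0,-0.002,0,0,0,0,0,0,-0.004,0,0,0,0,0,0,-0.006,0,0,0,0,0,0,-0.006,0,0,0],
)

```text
clock: 9.75
position: [0.4966, 0.1861, 0.0492]
ee_rot: [-0.037, 0.999, -0.0, -0.005]
ft_force: [-23.5, -3.4, 15.3]
grip_width: 0.002
grasp_force: 11.7
```

Run:
```python
from h import *
b=viewer.camera("side")[:,:,::-1];cv2.imwrite("pics/s4.png",cv2.resize(b[180:290,240:420],None,fx=4.4,fy=4.4,interpolation=cv2.INTER_CUBIC))
```

```text
(no output)
```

View pics/s4.png

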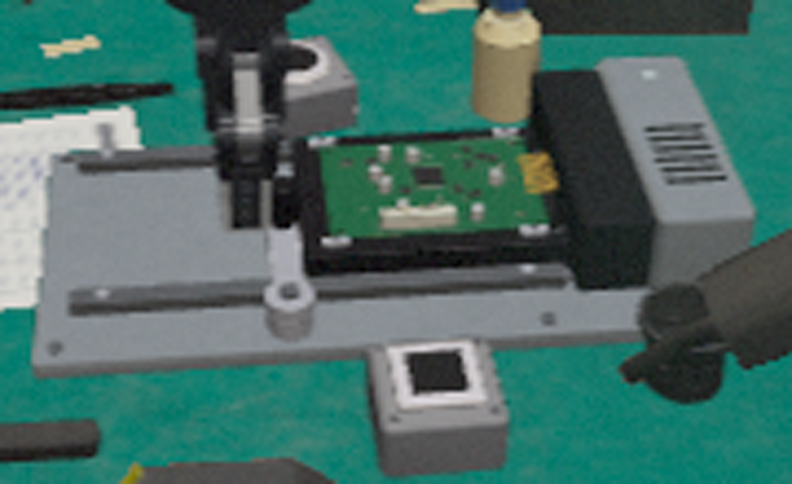

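The latch lies across the track against its stop (23 N, no travel). Next I back off, lift, and go over the round eye with the tips about 20 mm above it.

play_rows(
  plan=[0,0,0,0.01,0,0,0,0,0,0,0.02,0,0,0,0,0,0,0.02,0,-0.05,0,0,0,0,0.015,0.02,-0.08,0,0,0,0,0,0.07,-0.08,0,0,0,0,-0.02,0.12,-0.08,0,0,0,0,-0.029,0.138,-0.08,0,0,0,0,-0.029,0.138,-0.06,0,0,0,0,-0.029,0.138,-0.03,0,0,0,0,-0.029,0.138,-0.018,0,0,0,0,-0.029,0.138,-0.018,0,0,0,0,-0.029,0.138,-0.018,0],
)

```text
clock: 11.3
position: [0.5209, 0.3256, 0.0693]
ee_rot: [-0.036, 0.999, 0.0, 0.001]
ft_force: [-0.6, -0.3, 0.4]
grip_width: 0.004
grasp_force: 0.0
```

play_rows(
  plan=[0,0,0,0,0,0,0,0,0,0,0,0,0,0,0,0,0,0,0,0,0,0,0,0,0,0,0,0,0,0,0,0,0,0,0,0,0,0,0,0,0,0,0,0,0,0,0,0,0,0,0,0,0,0,0,0,0,0,0,0,0,0,0,0,0,0,0,0,0,0,0,0,0,0,0,0,0,0,0,0,0,0,0,0,0,0,0,0,0,0,0,0,0,0,0,0,0,0,0,0,0,0,0,0,0,0,0,0,0,0,0,0,0,0,0,0,0,0,0,0,0,0,0,0,0,0,0,0,0,0,0,0,0,0,0,0,0,0,0,0],
)

```text
clock: 13.8
position: [0.5204, 0.3257, 0.0683]
ee_rot: [-0.037, 0.999, 0.0, -0.0]
ft_force: [-0.1, 1.0, 0.2]
grip_width: 0.002
grasp_force: 0.0
```

Run:
```python
from h import *
a=viewer.camera("scene")[:,:,::-1][180:290,245:445];b=viewer.camera("side")[:,:,::-1][180:290,240:440]
cv2.imwrite("pics/f.png",cv2.resize(np.vstack([a,b]),None,fx=2.7,fy=2.7,interpolation=cv2.INTER_CUBIC))
```

```text
(no output)
```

View pics/f.png

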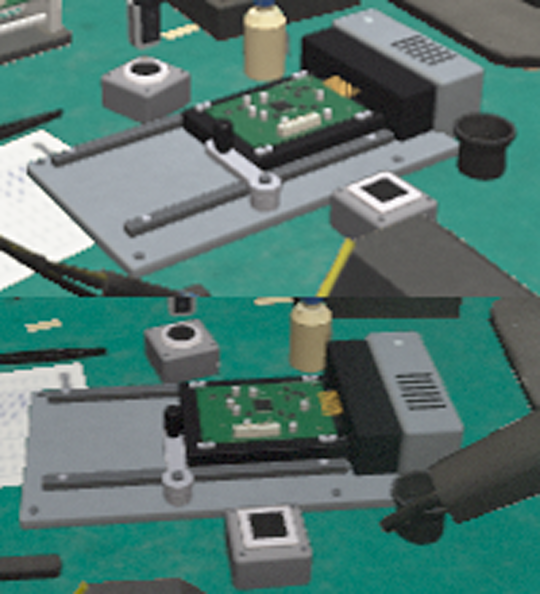

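Both views show the carrier home, the latch shut, and the tips straight above the round eye with clear air between them.

```bash
python3 -c "
from workcell import manip
print(manip.hand_in())"
```

```text
the job is handed in; nothing more can be done
None
```

The job is handed in: the carrier is home, the latch is shut, and the fingertips stayed about 20 mm above the round start eye for over 2.5 s. Hand-in gave no verdict.

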